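Set the bench air regulator to 6 bar and lock it

TASK

The brad nailer needs 6 bar: pull the regulator's locking knob fully up to unlock it, turn it until the gauge beside it reads 6 bar, never going above 7, then push the knob back down until it is locked fully home with the gauge still at 6 (within 0.3 bar), and let go. Handle the knob gently, feeling for its stops and its splines rather than forcing them, and leave the nailer and the other loose things around it where they lie.

Things in the scene. Friction and masses are not known exactly. Their poses are not given: they have to be found in the camera images.
- knob_grip (a point): Middle of the regulator's knob: round, ribbed, black plastic, axis upright, 54 mm diameter, 40 mm tall, pointer line on top. The point is on the axis, 22 mm above the knob's underside, 198 mm above the bench when locked, and rises with the knob. Grip it across the diameter from straight above, at any yaw: within 75 mm of the axis nothing else stands higher than 172 mm.
- knob_lift (a joint): How far the knob is pulled up, m: 0 locked home, about 0.008 at its top stop. It slides stiffly (5 N either way) and stays where left. Below about 0.006 splines under it stop it turning. On the way down it must enter one of 24 gaps, 15 degrees (0.33 bar) apart, at angles not known beforehand; on a spline it stops at about 0.006 until eased round under light pressure, up to 8 degrees.
- needle (a joint): Needle of the pressure gauge, rad: 0 at 0 bar, 0.4712 rad per bar, so 6 bar is 2.827. Starts between 3 and 5 bar. It follows the knob directly: 45 degrees (0.785 rad) of knob per bar, clockwise seen from above raises it. With the knob up it turns against some 0.1 N m and stays where left. In its lock the knob has about 1.5 degrees of play either way.
- gauge_dial (a point): Centre of the gauge's white dial, 80 mm across, facing up, 192 mm above the bench, 120 mm to the right of the knob seen from the robot; case 86 mm across, rim 198 mm high. Scale clockwise over 270 degrees, 0 (robot side, left) to 10 bar (robot side, right), 5 bar pointing away from the robot. Long mark each bar, heavier at 0, 5, 10; short each half bar. The needle's long end points.
- pull_knob: The knob with its stem, as a body; origin on its axis at bench height (it does not rise with the knob); its yaw turns with the knob.
- bonnet: Fixed grey plastic bonnet, 66 mm diameter, under the knob (top 171 mm above the bench), with the splined neck and the stops the knob works in; origin on the knob's axis at bench height. More than 30 N between knob and bonnet harms it: turning hard while locked, pulling or pressing hard on a stop or spline. A grip of 10 to 15 N and a pull or push of 10 to 12 N are enough.
- nailer: Bystander: brad nailer lying on its side, 200 x 145 x 60 mm; origin under its middle. Leave it alone.
- hinge_tray: Bystander: open steel tray of brass hinges, 140 x 95 x 35 mm; origin under its middle. Leave it alone.
- screw_tub: Bystander: clear plastic tub of screws, 118 x 103 x 80 mm; origin under its middle. Leave it alone.
- tape_measure: Bystander: tape measure, 75 x 73 x 38 mm; origin under its middle. Leave it alone.
- screwdriver: Bystander: screwdriver lying flat, 160 long mm; origin under its middle. Leave it alone.
- offcut: Bystander: pine offcut, 45 x 100 x 22 mm; origin under its middle. Leave it alone.

How it is judged:
On the way, in this order (a step that is already met when the one before it is completed fails the run):
1. the knob is pulled fully up, out of its lock (value of joint knob_lift above 0.0065 m), for 0.1 s.
2. with the knob up, the gauge is turned to 6 bar (within 0.3 bar) (value of joint knob_lift above 0.0055 m and value of joint needle between 2.6861 and 2.9688 rad), for 0.2 s.
At the end, for the whole second after the job is handed in: The knob is down, fully home in its lock (less than 1.5 mm above its bottom stop), and still, with the gauge between 5.7 and 6.3 bar (value of joint knob_lift below 0.0015 m and value of joint needle between 2.6861 and 2.9688 rad and angular speed of pull_knob below 0.1 rad/s); the robot touches nothing.
It fails at once if the knob is forced: more than 30 N between the knob and the bonnet it locks into (its top stop, bottom stop or splines) (contact force between pull_knob and bonnet above 30 N).
It fails at once if the pressure goes above 7 bar (value of joint needle above 3.2987 rad).
It fails at once if one of the other things on the bench is pushed away (more than 40 mm) (distance of any of nailer, hinge_tray, screw_tub, tape_measure, screwdriver, offcut from where it was at the start of the episode above 0.04 m).
It also fails if it takes over 54 s, if anything falls off the work surface, if the arm or the gripper's body presses on something with over 40 N, if the wrist force passes 120 N, or if a joint passes its speed limit or range.

ROBOT

A 7-joint arm with a two-finger parallel gripper is mounted at the origin on the work surface. World frame = base frame: x ahead of the robot, y to its left, z up, the work surface at z = 0. Lengths are in m, angles in rad, forces in N, time in s.
With the tool pointing down it reaches from about 0.4 to 0.875 m from the base axis. Payload 19.3 kg.
Tool frame: the origin (TCP) lies at the very end of the fingers, on their centre line; the grasp point (between the pads) lies 19 mm behind it (r.pinch_z is the distance from the TCP to the grasp point, in m); z points along the fingers, y is the line along which they close (so a half turn about z gives the same grasp; the last joint's range is limited). The gripper opens to 85 mm and grips with 20 to 120 N. Pads are 22 mm wide; open, the fingers measure 114 mm over their backs; the gripper's body (76 mm by 85 mm) begins 54 mm behind the grasp point. The pads swing forward as they close: fully open they stand 13 mm farther back than shut.
Start: joints at [1.204, 0.521, -0.036, 1.599, 0.021, 1.021, -0.113], TCP at [0.183, -0.598, 0.231] pointing down, gripper open.
Joint ranges: [-2.91, 2.91], [-0.3, 2.13], [-1.5, 1.42], [0.17, 2.43], [-1.26, 4.41], [0.16, 1.93], [-2.52, 2.52]. Speed limits (rad/s): [1.89, 1.89, 2.39, 2.39, 3.01, 3.01, 3.01].

INTERFACE

Orientations are given as a rotation vector (axis times angle).
In Python, from plant import status, read_camera, calibration, ticket, models, r gives the robot as it stands. The module is installed in compiled form; this text tells all that it offers.
- The arm moves only by the tool play_rows, never from a script. Its arguments are lists of equal length, an entry for each row: "hand": the finger opening in mm, from 0 to 85.4; "travel": the shift along the world's x, y, z in units of 40 mm (1.0 is 40 mm), a list of three; "rot": the turn, a rotation vector about the world's x, y, z in units of 6 degrees (1.0 is 6 degrees), a list of three. In form: {"hand": [hand, ...], "travel": [[tx, ty, tz], ...], "rot": [[ax, ay, az], ...]}. A call has 1 to 10 rows; each row shifts and turns the commanded pose from where the row before left it; what a row does not reach is not made up. A row lasts 1/10 s, in which the tool goes at most 50 mm and 8.59 degrees, less where a joint would pass 70% of its speed; a pose out of reach is approached as far as the arm can. A call is refused whole if a number of a shift passes 1 or a number of a turn 1, either way. A call with a gripper value outside its range is refused whole. The fingers move at their own pace and stop on an object; "grip_force" is the grip in N (left out, the last holds). Time passes only in rows, so rows that do not move let the fingers close. It gives the time, the measured TCP pose, the force, the opening and the grip force at its end, in the units of the state.
- status.read_state(): the state, without advancing time (a new reading comes with each control period).
- read_camera(name): name is "scene" or "top"; returns the picture (420x560x3 uint8, blue, green, red); there is no depth.
- calibration(name): a dict with "fx", "fy", "cx", "cy" (pixels), "camera_from_world" (4x4, takes a point from world to camera coordinates). Camera axes: x right, y up, looking along -z (the intrinsics and any distortion apply to the point x, -y, -z); pixel columns grow to the right and rows downward; lengths in m; the calibration is good to about 2 mm. A picture is of the moment at which its call begins. calibration takes no time and is no camera call.
- ticket.finish_job(): hands the job in; it is judged then, once.
Trained networks look in the newest picture that a camera, given by its name, has taken for a name from the list of things; names that differ only in an ending like _2 or _b are one class to them, and where a whole thing is asked for, a point or a joint stands for the part that bears it (a point fixed in the world has none). Each returns a list of dicts, best first, with "score" (0 to 1); they miss things now and then, are a little off and sometimes report something else, mostly with a low value. They report only what shows in the picture. A call takes as long as a camera call.
- models.recognise(query, camera): "extent" ([left, top, right, bottom] in pixels, round what is visible of it).
The state is a dict: "time_s": time; "qpos": joint angles; "joint_velocities": joint speeds; "tau": joint torques, N m; "ee_pos": TCP position; "orientation": TCP orientation; "ft_force": force on the tool from outside, world axes, zero at the start; "torque": the same for the moment, N m; "width": finger opening in m; "finger_force": force on a finger pad.
Only numpy, scipy, OpenCV 4.12 (cv2) and the standard library are available. Lean on these libraries where they do the work, as an engineer would, in place of code of your own. Each camera call takes 0.05 s, during which the arm holds its last target. There are 200 camera calls.

## Working session

There is one attempt and no reset: what is moved stays moved. The work goes in short steps, Python scripts to look and compute and a tool call to move; the robot and the scene stay as the last step left them, time stands still between calls to the robot, and variables do not carry over. Pictures are saved under pics/ and viewed, at most 10 in all, crops included, and the job is handed in when it is done.

Besides the shell and the picture viewer there is one more tool, called after "Call:" by a JSON object that holds its "op" and its "data". play_rows: Moves the arm, as the interface text tells. Its arguments: {"type":"object","properties":{"hand":{"type":"array","items":{"type":"number"}},"travel":{"type":"array","items":{"type":"array","items":{"type":"number"}}},"rot":{"type":"array","items":{"type":"array","items":{"type":"number"}}},"grip_force":{"type":"number"}},"required":["hand","travel","rot"]}

```bash
mkdir -p pics; cat > h.py <<'E'
import numpy as np, cv2
from plant import status, read_camera, calibration, ticket, models, r
def ray(cam,u,v):
    c=calibration(cam); T=np.linalg.inv(np.array(c["camera_from_world"]))
    d=np.array([(u-c["cx"])/c["fx"],-(v-c["cy"])/c["fy"],-1]); return T[:3,3],T[:3,:3]@d
def atz(cam,u,v,z):
    o,d=ray(cam,u,v); return o+d*(z-o[2])/d[2]
def pix(cam,p):
    c=calibration(cam); q=np.array(c["camera_from_world"])@np.r_[p,1]
    return c["cx"]+c["fx"]*q[0]/-q[2], c["cy"]+c["fy"]*-q[1]/-q[2]
E
python3 - <<'E'
from h import *
a=read_camera("scene");b=read_camera("top")
cv2.imwrite("pics/a.png",a);cv2.imwrite("pics/b.png",b)
for cam in("scene","top"):
    c=calibration(cam);print({k:(np.round(v,3).tolist()) for k,v in c.items()})
    for q in("knob_grip","gauge_dial","pull_knob"):
        for d in models.recognise(q,cam)[:2]:
            e=d["extent"];u,v=(e[0]+e[2])/2,(e[1]+e[3])/2
            print(cam,q,round(d["score"],2),np.round(e),atz(cam,u,v,.198).round(3))
s=status.read_state();print(s)
print(r.pinch_z)
E
```

```text
{'fx': 545.906, 'fy': 545.906, 'cx': 274.985, 'cy': 213.357, 'camera_from_world': [[0.37, 0.929, -0.009, -0.232], [-0.658, 0.27, 0.703, 0.255], [0.655, -0.254, 0.711, -1.703], [0.0, 0.0, 0.0, 1.0]]}
scene knob_grip 0.56 [232. 166. 255. 192.] [ 0.474 -0.015  0.198]
scene pull_knob 0.74 [233. 167. 254. 189.] [ 0.472 -0.013  0.198]
{'fx': 534.887, 'fy': 534.887, 'cx': 277.47, 'cy': 205.173, 'camera_from_world': [[-0.021, -1.0, -0.015, 0.043], [0.994, -0.023, 0.104, -0.56], [-0.105, -0.013, 0.994, -1.159], [0.0, 0.0, 0.0, 1.0]]}
top knob_grip 0.87 [288. 230. 316. 256.] [ 0.469 -0.017  0.198]
top gauge_dial 0.59 [217. 210. 387. 284.] [ 0.462 -0.016  0.198]
top pull_knob 0.66 [291. 230. 320. 259.] [ 0.467 -0.023  0.198]
{'time_s': 0.4, 'qpos': array([ 1.2038387 ,  0.52145926, -0.03629044,  1.59956799,  0.02119962,
        1.02111205, -0.11282311]), 'joint_velocities': array([ 0.00074599, -0.00140398,  0.00018996, -0.00047425,  0.00107255,
       -0.00160436, -0.0005396 ]), 'tau': array([-3.73202274e-03, -9.26065636e+01,  1.97631732e+00, -3.69908488e+01,
        1.80734595e-02,  3.35684133e-03,  4.75705679e-05]), 'ee_pos': array([ 0.18271457, -0.59763905,  0.23122956]), 'orientation': array([-3.10693504e+00, -4.64300189e-01,  6.50831701e-05]), 'ft_force': array([ 0.77718661, -0.2699533 ,  0.34641878]), 'torque': array([0.03329777, 0.01626381, 0.00544531]), 'finger_force': 0.0, 'width': 0.08528117337380786}
0.0187
```

```bash
python3 - <<'E'
import cv2
b=cv2.imread("pics/b.png");cv2.imwrite("pics/b2.png",cv2.resize(b[170:320,200:400],None,fx=4,fy=4,interpolation=cv2.INTER_CUBIC))
E
```

```text
(no output)
```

View pics/b2.png

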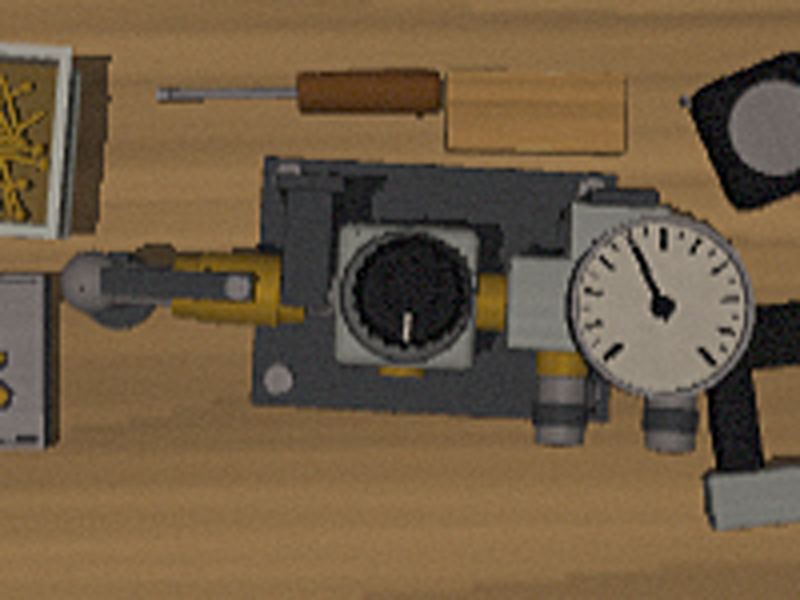

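View pics/a.png

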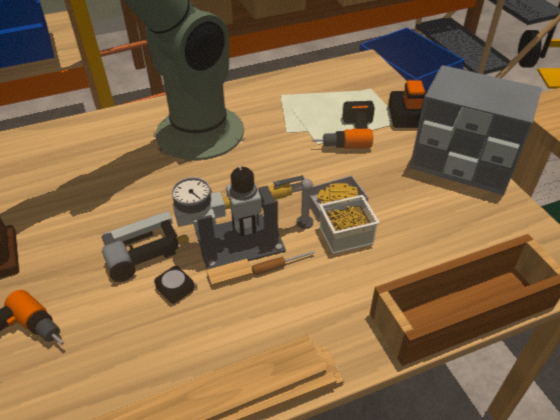

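```bash
ls
```

```text
h.py
pics
```

The overview shows the knob at top pixel ≈(302,243) and the gauge at ≈(365,246), reading about 4.1 bar. Next I measure the needle and the knob position.

```bash
cat >> h.py <<'E'
def dial(cam,center,az=-2.0,out=None,img=None,S=4):
    """rectify dial plane: S px/mm*? -> 400x400, up = +x world, right = -y"""
    img=read_camera(cam) if img is None else img
    h=.05; w=[(h,h),(h,-h),(-h,-h),(-h,h)]
    src=np.float32([pix(cam,(center[0]+a,center[1]+b,.192)) for a,b in w])
    M=cv2.getPerspectiveTransform(src,np.float32([(0,0),(400,0),(400,400),(0,400)]))
    o=cv2.warpPerspective(img,M,(400,400),flags=cv2.INTER_CUBIC)
    if out: cv2.imwrite(out,o)
    return o
E
python3 - <<'E'
from h import *
b=cv2.imread("pics/b.png")
k=atz("top",302.5,243,.216);g=atz("top",365.5,246.2,.192);print(k,g,np.linalg.norm(k-g))
for n,p in(("knob top",k),("gauge",g)):print(n,pix("scene",p))
o1=dial("top",g,img=b);o2=dial("scene",g,img=cv2.imread("pics/a.png"))
cv2.imwrite("pics/d.png",np.hstack([o1,o2]))
E
```

```text
[ 0.46909973 -0.01674154  0.216     ] [ 0.46121705 -0.13672987  0.192     ] 0.12261865508583494
knob top (np.float64(241.4751901160713), np.float64(171.9263277405127))
gauge (np.float64(190.56019518839832), np.float64(191.19530554725137))
```

View pics/d.png

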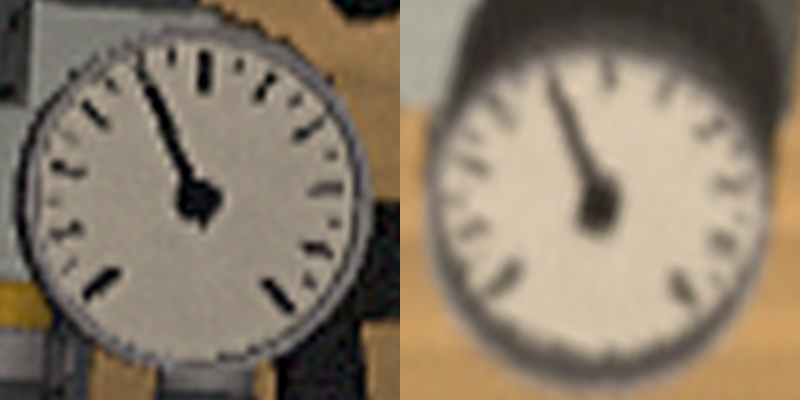

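The dial is turned about 4° with the base. The needle sits on the 4 bar mark, tip at ≈(138,62) in the left half, so I need about +2 bar, which is 90° clockwise or six gaps. Now I move above the knob.

Call:
{"op": "play_rows", "data": {"hand": [85, 85, 85, 85, 85, 85, 85, 85, 85, 85], "travel": [[0.36, 0.725, 0.05], [0.36, 0.725, 0.05], [0.36, 0.725, 0.05], [0.36, 0.725, 0.05], [0.36, 0.725, 0], [0.36, 0.725, 0], [0.36, 0.725, 0], [0.36, 0.725, 0], [0.36, 0.725, 0], [0.36, 0.725, 0]], "rot": [[0, 0, 0.86], [0, 0, 0.86], [0, 0, 0.86], [0, 0, 0.86], [0, 0, 0.86], [0, 0, 0.86], [0, 0, 0.86], [0, 0, 0.86], [0, 0, 0.86], [0, 0, 0.86]], "grip_force": 20}}

```text
time_s: 1.4
ee_pos: [0.3272, -0.3065, 0.2395]
orientation: [2.592, 1.775, -0.0]
ft_force: [0.5, 0.1, 0.2]
width: 0.0851
finger_force: 0.0
```

Call:
{"op": "play_rows", "data": {"hand": [85, 85, 85, 85, 85, 85, 85, 85, 85, 85], "travel": [[0.36, 0.725, 0], [0.36, 0.725, 0], [0.36, 0.725, 0], [0.36, 0.725, 0], [0.36, 0.725, 0], [0.36, 0.725, 0], [0.36, 0.725, 0], [0.36, 0.725, 0], [0.36, 0.725, 0], [0.3, 0.6, 0]], "rot": [[0, 0, 0.86], [0, 0, 0.86], [0, 0, 0.86], [0, 0, 0.86], [0, 0, 0.86], [0, 0, 0.86], [0, 0, 0.86], [0, 0, 0.86], [0, 0, 0.86], [0, 0, 0.86]]}}

```text
time_s: 2.4
ee_pos: [0.469, -0.0211, 0.2395]
orientation: [1.56, 2.726, 0.001]
ft_force: [0.1, -1.1, 0.2]
width: 0.0849
finger_force: 0.0
```

```bash
python3 - <<'E'
from h import *
s=status.read_state();print(s["ee_pos"],s["ft_force"],s["qpos"].round(2))
a=read_camera("scene");b=read_camera("top")
f=lambda i,x,y:cv2.resize(i[y:y+100,x:x+100],None,fx=4,fy=4,interpolation=cv2.INTER_CUBIC)
cv2.imwrite("pics/e.png",np.hstack([f(a,195,115),f(b,270,190)]))
print(pix("scene",(.469,-.017,.198)),models.recognise("pull_knob","scene")[:1])
E
```

```text
[ 0.46898107 -0.02105261  0.23947708] [ 0.12582719 -1.0824402   0.22221953] [ 0.47  0.32 -0.68  1.96  0.25  0.94  0.2 ]
(np.float64(241.7713443849353), np.float64(177.87593596949878)) [{'extent': [232.6, 170.0, 255.9, 191.3], 'score': 0.58}]
```

View pics/e.png

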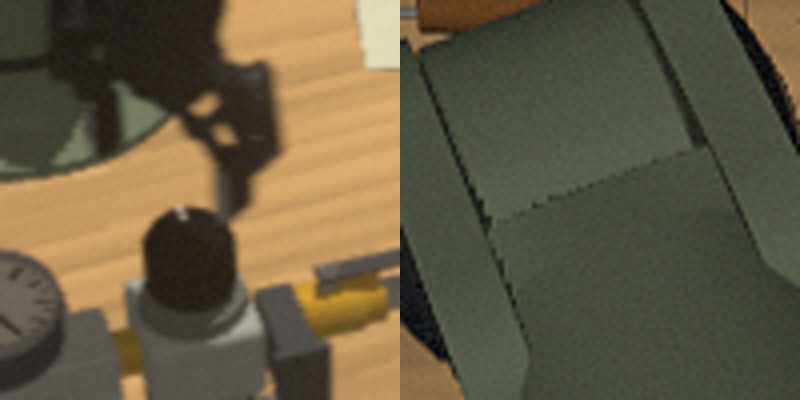

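The scene crop shows the knob at about (242,180) full-frame pixels with the fingers straddling it from above, which fits the estimate. I'll descend with a 4 mm y correction, then close gently.

Call:
{"op": "play_rows", "data": {"hand": [85, 85, 85, 85, 85, 85, 85], "travel": [[0, 0.1, -0.3], [0, 0, -0.4], [0, 0, -0.4], [0, 0, -0.2], [0, 0, -0.13], [0, 0, 0], [0, 0, 0]], "rot": [[0, 0, 0], [0, 0, 0], [0, 0, 0], [0, 0, 0], [0, 0, 0], [0, 0, 0], [0, 0, 0]]}}

```text
time_s: 3.25
ee_pos: [0.4685, -0.0187, 0.1824]
orientation: [1.566, 2.723, 0.0]
ft_force: [0.4, -0.1, 0.4]
width: 0.0846
finger_force: 0.0
```

Call:
{"op": "play_rows", "data": {"hand": [75, 68, 63, 60, 58, 57, 56, 56], "travel": [[0, 0, 0], [0, 0, 0], [0, 0, 0], [0, 0, 0], [0, 0, 0], [0, 0, 0], [0, 0, 0], [0, 0, 0]], "rot": [[0, 0, 0], [0, 0, 0], [0, 0, 0], [0, 0, 0], [0, 0, 0], [0, 0, 0], [0, 0, 0], [0, 0, 0]]}}

```text
time_s: 4.05
ee_pos: [0.4699, -0.0179, 0.1827]
orientation: [1.564, 2.722, 0.004]
ft_force: [6.8, 3.6, 2.2]
width: 0.0565
finger_force: 4.2
```

Call:
{"op": "play_rows", "data": {"hand": [56, 56, 55, 54, 53, 52, 52], "travel": [[0.035, 0.02, 0], [0, 0, 0], [0, 0, 0], [0, 0, 0], [0, 0, 0], [0, 0, 0], [0, 0, 0]], "rot": [[0, 0, 0], [0, 0, 0], [0, 0, 0], [0, 0, 0], [0, 0, 0], [0, 0, 0], [0, 0, 0]]}}

```text
time_s: 4.75
ee_pos: [0.471, -0.0172, 0.1826]
orientation: [1.565, 2.722, 0.003]
ft_force: [7.1, 4.6, 2.8]
width: 0.0532
finger_force: 20.4
```

Call:
{"op": "play_rows", "data": {"hand": [52, 52, 52], "travel": [[0.03, 0.02, 0], [0, 0, 0], [0, 0, 0]], "rot": [[0, 0, 0], [0, 0, 0], [0, 0, 0]]}}

```text
time_s: 5.05
ee_pos: [0.4712, -0.0171, 0.1824]
orientation: [1.566, 2.723, 0.0]
ft_force: [-0.1, 0.3, 8.4]
width: 0.0532
finger_force: 20.8
```

Call:
{"op": "play_rows", "data": {"hand": [52, 52, 52, 52, 52], "travel": [[0, 0, 0.025], [0, 0, 0.025], [0, 0, 0.025], [0, 0, 0.025], [0, 0, 0]], "rot": [[0, 0, 0], [0, 0, 0], [0, 0, 0], [0, 0, 0], [0, 0, 0]]}}

```text
time_s: 5.55
ee_pos: [0.471, -0.0171, 0.1862]
orientation: [1.566, 2.723, 0.0]
ft_force: [3.6, 1.4, -2.6]
width: 0.053
finger_force: 22.4
```

Call:
{"op": "play_rows", "data": {"hand": [52, 52, 52, 52, 52], "travel": [[0, 0, 0.025], [0, 0, 0.025], [0, 0, 0.02], [0, 0, 0], [0, 0, 0]], "rot": [[0, 0, 0], [0, 0, 0], [0, 0, 0], [0, 0, 0], [0, 0, 0]]}}

```text
time_s: 6.05
ee_pos: [0.4711, -0.0171, 0.189]
orientation: [1.566, 2.723, 0.0]
ft_force: [4.7, -0.2, -1.7]
width: 0.053
finger_force: 22.5
```

Call:
{"op": "play_rows", "data": {"hand": [52, 52, 52, 52], "travel": [[0, 0, 0.015], [0, 0, 0.015], [0, 0, 0], [0, 0, 0]], "rot": [[0, 0, 0], [0, 0, 0], [0, 0, 0], [0, 0, 0]]}}

```text
time_s: 6.45
ee_pos: [0.471, -0.0171, 0.1901]
orientation: [1.566, 2.723, 0.0]
ft_force: [4.8, 0.7, -3.9]
width: 0.053
finger_force: 22.4
```

```bash
python3 - <<'E'
from h import *
s=status.read_state();print(s["ee_pos"],s["ft_force"],s["torque"],s["qpos"].round(2))
a=read_camera("scene");a0=cv2.imread("pics/a.png")
f=lambda i,x,y:cv2.resize(i[y:y+80,x:x+80],None,fx=5,fy=5,interpolation=cv2.INTER_CUBIC)
cv2.imwrite("pics/f.png",np.hstack([f(a0,195,140),f(a,195,140)]))
E
```

```text
[ 0.47102583 -0.01706     0.19012081] [ 4.76768176  0.66997652 -3.93948596] [ 0.17926045 -1.32928418  0.0780016 ] [ 0.43  0.4  -0.65  2.01  0.32  0.84  0.12]
```

View pics/f.png

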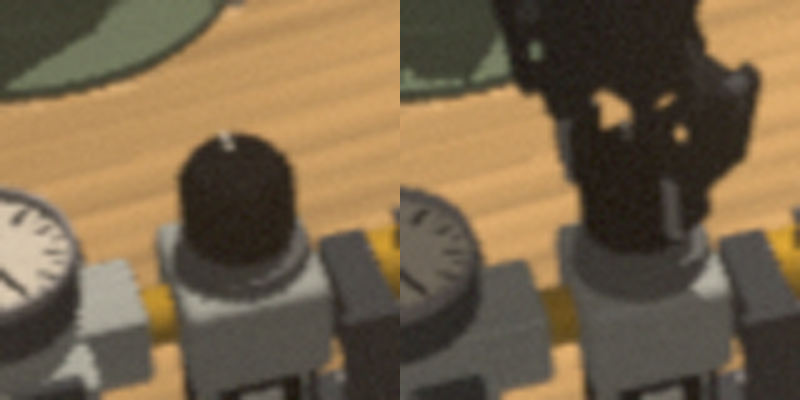

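The knob's underside moved up from ≈262 to ≈250 in the crop, about 8 mm, so it is rising with the grip. I'll feel for the top stop.

Call:
{"op": "play_rows", "data": {"hand": [52, 52, 52, 52], "travel": [[0, 0, 0.015], [0, 0, 0.01], [0, 0, 0], [0, 0, 0]], "rot": [[0, 0, 0], [0, 0, 0], [0, 0, 0], [0, 0, 0]]}}

```text
time_s: 6.9
ee_pos: [0.471, -0.0171, 0.1911]
orientation: [1.566, 2.723, 0.0]
ft_force: [5.6, -0.4, -4.4]
width: 0.053
finger_force: 22.4
```

Call:
{"op": "play_rows", "data": {"hand": [52, 52, 52, 52], "travel": [[0, 0, 0.015], [0, 0, 0.01], [0, 0, 0], [0, 0, 0]], "rot": [[0, 0, 0], [0, 0, 0], [0, 0, 0], [0, 0, 0]]}}

```text
time_s: 7.3
ee_pos: [0.4709, -0.0171, 0.1918]
orientation: [-1.566, -2.723, -0.0]
ft_force: [8.0, 0.3, -12.2]
width: 0.0531
finger_force: 24.4
```

The top stop is felt at −12 N. I'll relax a little and start turning clockwise.

Call:
{"op": "play_rows", "data": {"hand": [52, 52, 52, 52, 52, 52, 52], "travel": [[0.025, 0, -0.015], [0, 0, 0], [0, 0, 0], [0, 0, 0], [0, 0, 0], [0, 0, 0], [0, 0, 0]], "rot": [[0, 0, 0], [0, 0, -0.5], [0, 0, -0.5], [0, 0, -0.5], [0, 0, -0.5], [0, 0, -0.5], [0, 0, 0]]}}

```text
time_s: 8.0
ee_pos: [0.471, -0.0172, 0.1913]
orientation: [-1.909, -2.494, 0.003]
ft_force: [-4.9, -0.5, -0.9]
width: 0.0533
finger_force: 25.6
```

Call:
{"op": "play_rows", "data": {"hand": [52, 52, 52, 52, 52, 52, 52, 52, 52], "travel": [[-0.015, 0, 0], [0, 0, 0], [0, 0, 0], [0, 0, 0], [0, 0, 0], [0, 0, 0], [0, 0, 0], [0, 0, 0], [0, 0, 0]], "rot": [[0, 0, -1], [0, 0, -1], [0, 0, -1], [0, 0, -1], [0, 0, -1], [0, 0, -1], [0, 0, -1], [0, 0, -0.5], [0, 0, 0]]}}

```text
time_s: 8.9
ee_pos: [0.4696, -0.0172, 0.1911]
orientation: [-2.717, -1.575, 0.006]
ft_force: [-9.8, 0.4, 3.0]
width: 0.0531
finger_force: 26.0
```

```bash
python3 - <<'E'
from h import *
s=status.read_state();print(s["ee_pos"],s["ft_force"],s["torque"],s["qpos"].round(2),np.degrees(2*np.arctan2(s["orientation"][1],s["orientation"][0])))
g=(.4612,-.1367)
o=np.hstack([dial("top",g),dial("scene",g)])
cv2.imwrite("pics/g.png",cv2.convertScaleAbs(o,alpha=1.5))
E
```

```text
[ 0.46964684 -0.01715475  0.19114605] [-9.79465584  0.37123231  3.03056792] [-0.27446251  1.68405892 -0.08368504] [ 0.24  0.36 -0.41  2.02  0.19  0.81 -0.8 ] -299.8043273739028
```

View pics/g.png

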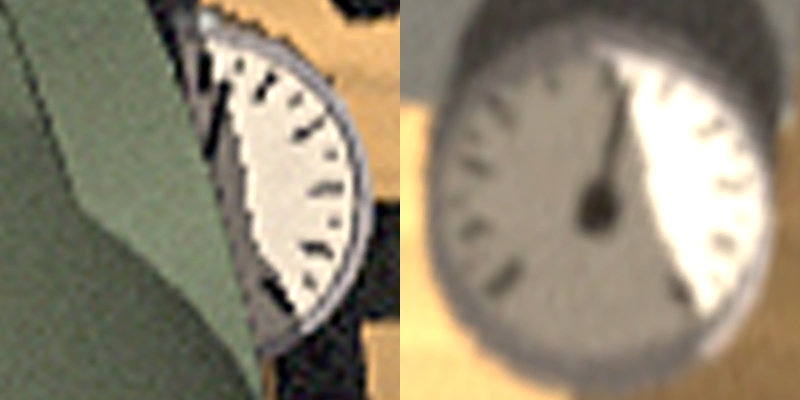

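Tool turned 60°, and the needle at ≈(225,85) is about 9° past 5, so 5.35 bar. That agrees, so 30° more is needed. I'll also ease the side force.

Call:
{"op": "play_rows", "data": {"hand": [52, 52, 52, 52, 52, 52, 52, 52], "travel": [[-0.03, 0, 0.01], [0, 0, 0], [0, 0, 0], [0, 0, 0], [0, 0, 0], [0, 0, 0], [0, 0, 0], [0, 0, 0]], "rot": [[0, 0, -0.8], [0, 0, -0.8], [0, 0, -0.8], [0, 0, -0.8], [0, 0, -0.8], [0, 0, -0.8], [0, 0, -0.2], [0, 0, 0]]}}

```text
time_s: 9.8
ee_pos: [0.4688, -0.0166, 0.1914]
orientation: [-3.032, -0.821, 0.005]
ft_force: [-6.1, 3.5, -2.1]
width: 0.0531
finger_force: 25.4
```

```bash
cat > look.py <<'E'
from h import *
import sys
s=status.read_state();print(s["ee_pos"],s["ft_force"],s["torque"].round(2),s["qpos"].round(2),np.degrees(2*np.arctan2(s["orientation"][1],s["orientation"][0])))
g=(.4612,-.1367)
o=np.hstack([dial("top",g),dial("scene",g)])
cv2.imwrite(sys.argv[1],cv2.convertScaleAbs(o,alpha=1.4))
E
python3 look.py pics/i.png
```

```text
[ 0.4687662  -0.01660468  0.191432  ] [-6.09607928  3.47019486 -2.05498065] [ 0.45  1.08 -0.07] [ 0.15  0.34 -0.29  2.03  0.14  0.79 -1.27] -329.70712327566804
```

View pics/i.png

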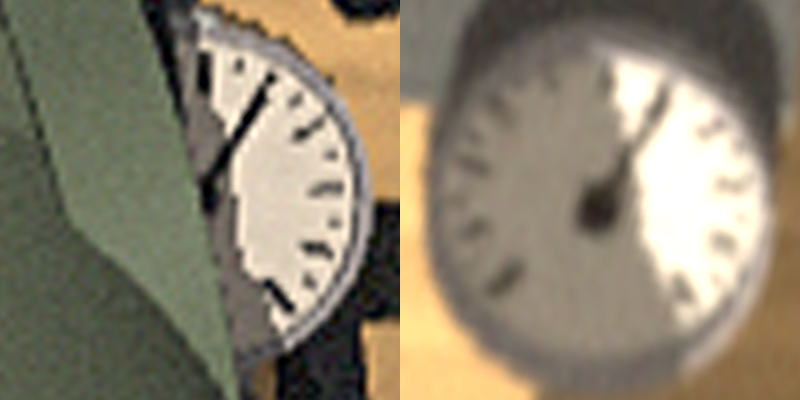

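The needle sits on the 6 mark, tip ≈(270,75). Now I push down gently, feeling for the spline at about 2 mm.

Call:
{"op": "play_rows", "data": {"hand": [52, 52, 52, 52, 52], "travel": [[-0.02, 0.012, -0.02], [0, 0, -0.02], [0, 0, -0.02], [0, 0, 0], [0, 0, 0]], "rot": [[0, 0, 0], [0, 0, 0], [0, 0, 0], [0, 0, 0], [0, 0, 0]]}}

```text
time_s: 10.4
ee_pos: [0.4687, -0.0165, 0.1893]
orientation: [-3.032, -0.82, 0.002]
ft_force: [-5.7, 1.7, 2.1]
width: 0.0531
finger_force: 25.8
```

Call:
{"op": "play_rows", "data": {"hand": [52, 52, 52, 52], "travel": [[0, 0, -0.015], [0, 0, -0.01], [0, 0, 0], [0, 0, 0]], "rot": [[0, 0, 0], [0, 0, 0], [0, 0, 0], [0, 0, 0]]}}

```text
time_s: 10.8
ee_pos: [0.4687, -0.0165, 0.1884]
orientation: [-3.032, -0.82, 0.002]
ft_force: [-5.7, 0.8, 3.0]
width: 0.0532
finger_force: 25.9
```

Call:
{"op": "play_rows", "data": {"hand": [52, 52, 52, 52, 52], "travel": [[0, 0, -0.015], [0, 0, -0.015], [0, 0, -0.01], [0, 0, 0], [0, 0, 0]], "rot": [[0, 0, 0], [0, 0, 0], [0, 0, 0], [0, 0, 0], [0, 0, 0]]}}

```text
time_s: 11.3
ee_pos: [0.4687, -0.0165, 0.1868]
orientation: [-3.032, -0.82, 0.002]
ft_force: [-4.8, 2.0, 2.6]
width: 0.0529
finger_force: 25.9
```

Call:
{"op": "play_rows", "data": {"hand": [52, 52, 52, 52, 52], "travel": [[0, 0, -0.015], [0, 0, -0.015], [0, 0, -0.01], [0, 0, 0], [0, 0, 0]], "rot": [[0, 0, 0], [0, 0, 0], [0, 0, 0], [0, 0, 0], [0, 0, 0]]}}

```text
time_s: 11.8
ee_pos: [0.4687, -0.0165, 0.1852]
orientation: [-3.032, -0.82, 0.002]
ft_force: [-6.1, 0.9, 4.6]
width: 0.053
finger_force: 26.0
```

Call:
{"op": "play_rows", "data": {"hand": [52, 52, 52, 52], "travel": [[0, 0, -0.015], [0, 0, -0.01], [0, 0, 0], [0, 0, 0]], "rot": [[0, 0, 0], [0, 0, 0], [0, 0, 0], [0, 0, 0]]}}

```text
time_s: 12.2
ee_pos: [0.4687, -0.0165, 0.1842]
orientation: [-3.032, -0.82, 0.002]
ft_force: [-5.8, 1.5, 3.8]
width: 0.0531
finger_force: 26.0
```

Call:
{"op": "play_rows", "data": {"hand": [52, 52, 52, 52], "travel": [[0, 0, -0.01], [0, 0, -0.01], [0, 0, 0], [0, 0, 0]], "rot": [[0, 0, 0], [0, 0, 0], [0, 0, 0], [0, 0, 0]]}}

```text
time_s: 12.6
ee_pos: [0.4687, -0.0165, 0.1834]
orientation: [-3.032, -0.82, 0.002]
ft_force: [-5.7, 1.8, 5.3]
width: 0.0527
finger_force: 26.0
```

Call:
{"op": "play_rows", "data": {"hand": [52, 52, 52, 52], "travel": [[0, 0, -0.01], [0, 0, -0.01], [0, 0, 0], [0, 0, 0]], "rot": [[0, 0, 0], [0, 0, 0], [0, 0, 0], [0, 0, 0]]}}

```text
time_s: 13.0
ee_pos: [0.4687, -0.0165, 0.1827]
orientation: [-3.032, -0.82, 0.002]
ft_force: [-7.2, 1.4, 5.0]
width: 0.0532
finger_force: 26.1
```

Call:
{"op": "play_rows", "data": {"hand": [52, 52, 52, 52], "travel": [[0, 0, -0.01], [0, 0, -0.01], [0, 0, 0], [0, 0, 0]], "rot": [[0, 0, 0], [0, 0, 0], [0, 0, 0], [0, 0, 0]]}}

```text
time_s: 13.4
ee_pos: [0.4688, -0.0165, 0.1822]
orientation: [-3.032, -0.82, 0.002]
ft_force: [-9.6, 1.0, 13.0]
width: 0.0532
finger_force: 26.9
```

```bash
python3 - <<'E'
from h import *
s=status.read_state();print(s["ee_pos"],s["ft_force"],s["torque"].round(2))
a=read_camera("scene");a0=cv2.imread("pics/a.png")
f=lambda i,x,y:cv2.resize(i[y:y+80,x:x+80],None,fx=5,fy=5,interpolation=cv2.INTER_CUBIC)
cv2.imwrite("pics/j.png",np.hstack([f(a0,195,140),f(a,195,140)]))
E
```

```text
[ 0.46875582 -0.01648862  0.18218211] [-9.62768403  0.97921285 12.98452444] [ 0.16  1.64 -0.06]
```

View pics/j.png

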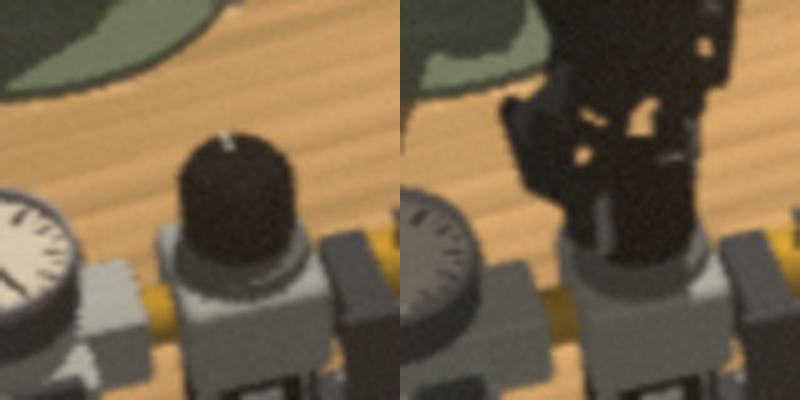

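The knob's underside is back at ≈262 in the crop, as at the start, and the bottom stop is felt at 13 N. I'll relax, open and rise.

Call:
{"op": "play_rows", "data": {"hand": [52, 52, 56, 60, 66, 72, 80, 85, 85, 85], "travel": [[-0.03, 0, 0.018], [0, 0, 0], [0, 0, 0], [0, 0, 0], [0, 0, 0], [0, 0, 0], [0, 0, 0], [0, 0, 0], [0, 0, 0], [0, 0, 0]], "rot": [[0, 0, 0], [0, 0, 0], [0, 0, 0], [0, 0, 0], [0, 0, 0], [0, 0, 0], [0, 0, 0], [0, 0, 0], [0, 0, 0], [0, 0, 0]]}}

```text
time_s: 14.45
ee_pos: [0.4682, -0.0166, 0.1826]
orientation: [3.033, 0.819, -0.0]
ft_force: [-0.0, -0.1, -0.3]
width: 0.0852
finger_force: 0.0
```

Call:
{"op": "play_rows", "data": {"hand": [85, 85, 85, 85, 85, 85, 85, 85, 85, 85], "travel": [[0, 0, 0.3], [0, 0, 0.5], [0, 0, 0.7], [0, 0, 0.8], [0, 0, 0.8], [0.5, 0, 0.5], [0.6, 0.6, 0.3], [0.6, 0.6, 0], [0.6, 0.6, 0], [0, 0, 0]], "rot": [[0, 0, 0], [0, 0, 0], [0, 0, 0], [0, 0, 0], [0, 0, 0], [0, 0, 0], [0, 0, 0], [0, 0, 0], [0, 0, 0], [0, 0, 0]]}}

```text
time_s: 15.45
ee_pos: [0.5616, 0.0589, 0.3389]
orientation: [-3.03, -0.824, -0.001]
ft_force: [-1.3, 0.2, -1.2]
width: 0.0852
finger_force: 0.0
```

Call:
{"op": "play_rows", "data": {"hand": [85, 85, 85, 85, 85, 85, 85, 85], "travel": [[0, 0.8, 0], [0, 0.8, 0], [0, 0.8, 0], [0, 0.8, 0], [0, 0.8, 0], [0, 0.4, 0], [0, 0, 0], [0, 0, 0]], "rot": [[0, 0, 0], [0, 0, 0], [0, 0, 0], [0, 0, 0], [0, 0, 0], [0, 0, 0], [0, 0, 0], [0, 0, 0]]}}

```text
time_s: 16.25
ee_pos: [0.5603, 0.2303, 0.3389]
orientation: [3.033, 0.818, 0.0]
ft_force: [0.5, -0.9, -0.2]
width: 0.0849
finger_force: 0.0
```

```bash
python3 - <<'E'
from h import *
s=status.read_state();print(s["ee_pos"],s["ft_force"],s["time_s"])
a=read_camera("scene");b=read_camera("top")
f=lambda i,x,y:cv2.resize(i[y:y+80,x:x+80],None,fx=5,fy=5,interpolation=cv2.INTER_CUBIC)
cv2.imwrite("pics/k.png",np.hstack([f(a,195,140),dial("top",(.4612,-.1367),img=b)]))
E
```

```text
[0.5602724  0.2303061  0.33891765] [ 0.45064592 -0.86863302 -0.16953809] 16.25
```

View pics/k.png

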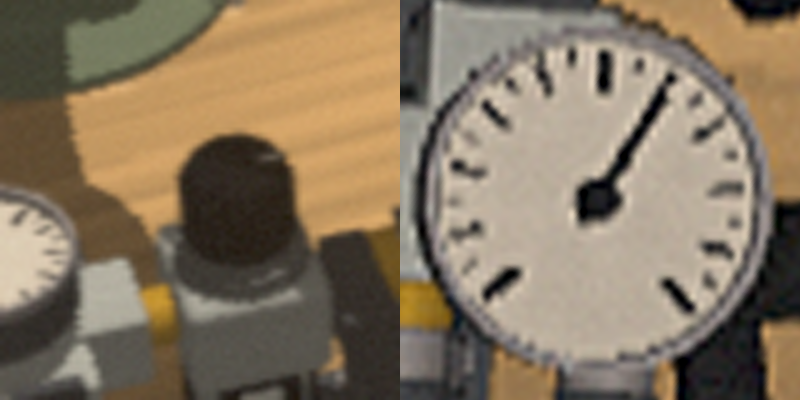

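The knob is at its starting height (top ≈133, underside ≈262) and turned 90°. The needle is on 6 bar and the hand is clear, so I hand it in.

```bash
python3 -c "
from plant import ticket; print(ticket.finish_job())"
```

```text
the job is handed in; nothing more can be done
None
```

I unlocked the knob, turned it to about 6.0 bar and pushed it back down to its bottom stop; the arm has let go and is clear, and the job is handed in, though the hand-in returned no verdict.

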